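# Strap down the instrument cassette

### The arm

A 6-joint arm with a two-finger parallel gripper is mounted at the origin on the work surface. World frame = base frame: x ahead of the robot, y to its left, z up, the work surface at z = 0. Lengths are in m, angles in rad, forces in N, time in s.
With the tool pointing down it reaches from about 0.3 to 0.875 m from the base axis. Payload 6.4 kg.
Tool frame: the origin (TCP) lies between the finger pads; the fingertips stand ctrl.tip_reach ahead of it and the grasp point (between the pads) lies 11 mm behind it (ctrl.tip_reach is the distance from the TCP to the fingertips, in m); z points along the fingers, x is the direction in which the jaws open and shut, and the axes are right-handed (so a half turn about z gives the same grasp; the last joint's range is limited). The gripper opens to 85 mm and grips with 20 to 120 N. Pads are 22 mm wide; open, the fingers measure 114 mm over their backs; the gripper's body (76 mm by 85 mm) begins 54 mm behind the grasp point. The pads swing forward as they close: fully open they stand 13 mm farther back than shut.
Start: joints at [-1.458, 0.181, 1.607, -0, 1.354, -0.206], TCP at [0.18, -0.546, 0.239] pointing down, gripper open.
Joint ranges: [-2.99, 2.99], [-0.89, 2.07], [0.3, 2.58], [-1.14, 4.28], [0, 2.63], [-3.12, 3.12]. Speed limits (rad/s): [2.57, 2.57, 3.01, 3.14, 3.14, 3.14].

### API

Orientations are given as a unit quaternion [w, x, y, z].
In Python, from bench import telemetry, viewer, ticket, nets, ctrl gives the robot as it stands.
- The arm moves only by the tool step_arm, never from a script. Its argument "plan" is a list of rows, each a list of 2 entries, a list of its own where there are three numbers: the shift along the tool's x, y, z in m, then the turn, a rotation vector about the tool's x, y, z in degrees. A call has 1 to 5 rows; each row is the pose to reach, as a shift and turn from the pose commanded when the call began, along the tool's axes at that moment; what a row does not reach only later rows make up. A row lasts 1/10 s, in which the tool goes at most 50 mm and 8.59 degrees, less where a joint would pass 70% of its speed; a pose out of reach is approached as far as the arm can. A call with a gripper value outside its range is refused whole. "fingers" is the opening in per cent of the stroke, from 0 (shut) to 100 (fully open), set as the call begins (left out, the last holds). The fingers move at their own pace and stop on an object; the grip force is fixed at half the most. Time passes only in rows, so rows that repeat a pose let the fingers close. It gives the time, the measured TCP pose, the force and the opening at its end, in the units of the state.
- telemetry.get_obs(): the state, without advancing time (a new reading comes with each control period).
- viewer.camera(name): name is "side" or "top"; returns the picture (400x640x3 uint8, red, green, blue); there is no depth.
- viewer.get_calibration(name): a dict with "K" (3x3 intrinsics, pixels), "origin" and "orientation" of the camera in the world. Camera axes: x right, y up, looking along -z (the intrinsics and any distortion apply to the point x, -y, -z); pixel columns grow to the right and rows downward; lengths in m; the calibration is good to about 2 mm. A picture is of the moment at which its call begins. get_calibration takes no time and is no camera call.
- ticket.hand_in(): hands the job in, once; it reports no verdict.
Trained networks look in the newest picture that a camera, given by its name, has taken for a name from the list of things; names that differ only in an ending like _2 or _b are one class to them, and where a whole thing is asked for, a point or a joint stands for the part that bears it (a point fixed in the world has none). Each returns a list of dicts, best first, with "score" (0 to 1); they miss things now and then, are a little off and sometimes report something else, mostly with a low value. They report only what shows in the picture. A call takes as long as a camera call. They do not tell look-alikes from the thing itself.
- nets.boxes_of(thing, camera): "extent" ([left, top, right, bottom] in pixels, round what is visible of it).
The state is a dict: "time_s": time; "q": joint angles; "dq": joint speeds; "joint_efforts": joint torques, N m; "eef_pos": TCP position; "eef_rot": TCP orientation; "wrist_force": force on the tool from outside, world axes, zero at the start; "torque": the same for the moment, N m; "opening": opening from 0.0 (shut) to 1.0 (fully open).
Only numpy, scipy, OpenCV 4.12 (cv2) and the standard library are available. Lean on these libraries where they do the work, as an engineer would, in place of code of your own. Each camera call takes 0.05 s, during which the arm holds its last target.

### The job

Secure the steel instrument cassette in its dock: push the swing strap sideways across the lid, with the back or side of a finger, until it rests against its stop, and then push the cam lever on the strap's end all the way down so that the rubber pad clamps the lid. Only push, without lifting or carrying anything: the cassette stays in its nest, and the bottles and other small things on the dock and table stay where they are. Finish clear of everything.

Things in the scene. Friction and masses are not known exactly. Their poses are not given: they have to be found in the camera images.
- dock: fixed aluminium base plate 220 (x) x 330 (y) x 10 mm on the table, yaw varies. Origin: centre of its underside, at table height, z up; its -x side faces the robot. Cassette in the middle, strap pivot at dock (0, 75) mm, saddle and stop at dock (-6, -68) mm. The open strap stands out over the +x side
- strap_pivot (a point): on the axis of the strap's vertical pivot post, at dock (0, 75) mm, 64 mm above the table (mid-height of the strap). The post's head rises to 85 mm
- strap_stop (a point): on top of the saddle (34 x 14 mm, 52 mm high) over which the closed strap lies, at dock (-6, -68) mm; the stop upright, 72 mm high, stands at the saddle's -x edge
- strap (a joint): angle (rad) of the steel strap about its vertical pivot. 0 = home: it points along dock -y, square over the cassette, against its stop (hard end). Grows as the free end swings open towards dock +x (1.57: along dock +x; limit 1.6); starts 0.8 to 1.45. Stiff: stays where left, takes about 0.2 N m (2 N at 100 mm from the pivot)
- strap_push (a point): on the centre line of the strap bar, 105 mm from the pivot, 64 mm above the table; turns with it. Bar 20 mm wide, 20 mm tall, underside 54 and top 74 mm above the table (10 mm clear of the lid), reaching 150 mm from the pivot. To close it, push its outer (+x) flank, best 80 to 125 mm from the pivot
- strap_end (a point): on the cam lever's hinge axis: 150 mm from the strap's pivot, on the strap's centre line, 78 mm above the table; turns with the strap. Two 3 mm cheeks beside it make the strap 26 mm wide there, up to 88 mm high
- lever (a joint): angle (rad) of the cam lever on the strap's free end, hinged at strap_end across the strap. 0 = up: it slopes outwards, away from the pivot, 60 degrees up. 1.05 = fully down: level outwards (hard end). Starts 0 to 0.2. Stays where left; takes about 0.3 N m (8 N pressed 40 mm from the hinge, 4 N at the tip). Drives the pad down 9.5 mm per rad
- lever_tip (a point): outer end of the lever, 83 mm from its hinge, on its centre line, about 150 mm above the table when up. Arm 14 mm wide, 8 mm thick; the last 26 mm a black paddle 26 mm wide, 10 mm thick. Pressing straight down 35 to 45 mm outward of the hinge lowers it fully; its top face then lies 82 to 83 mm above the table
- pad: round rubber pad, 26 mm across and 6 mm thick, under the strap 75 mm from its pivot, on a spring plunger (2 N per mm) moved by the lever. Origin at the centre of its underside, 50 mm above the table with the lever up, 6 mm above the lid; with strap home and lever fully down it presses on the lid with about 8 N
- cassette: closed box of bare steel with a row of dark dots along two sides of its lid, 142 (dock x) x 92 (dock y) x 34 mm, 0.45 kg, loose, lying in the dock's nest between low lugs, its lid 44 mm above the table. Origin at the centre of its underside, at dock (0, 0, 10) mm
- bottle_a: white dropper bottle 27 mm across, 64 mm tall, loose, standing on the dock's robot-side corner next to the pivot (about dock (-85, 125) mm), or the two dropper bottles the other way round. Origin at the centre of its underside. To be left alone
- bottle_b: dropper bottle like the other, on the dock's other robot-side corner (about dock (-85, -135) mm), or the two the other way round. Origin at the centre of its underside. To be left alone
- lens_case: contact lens case 28 x 60 x 12 mm, loose, on the dock at about (92, -125) mm. Origin at the centre of its underside. To be left alone
- saline: white bottle 56 mm across, 130 mm tall, loose on the table. Origin at the centre of its underside. To be left alone
- eye_cup: small clear cup 60 mm across, 55 mm tall, loose on the table. Origin at the centre of its underside. To be left alone
- penlight: pen torch 127 mm long, 17 mm thick, lying on the table along its x. Origin near its middle, at table height. To be left alone
- occluder: flat black eye occluder, a 64 mm disc on a handle, 167 mm long, 5 mm thick, lying on the table along its x. Origin between disc and handle, at table height. To be left alone
Things that resemble listed ones, but are neither listed nor needed, are in the scene too. What is shaped like the cassette but blue, green or turquoise is not meant.

How it is judged:
By the outcome, as a careful person would: the job done as asked, in the order asked, and still so for the second after the job is handed in, with the robot touching nothing.
It also fails if it takes over 48 s, if anything falls off the work surface, if the arm or the gripper's body presses on something with over 40 N, if the wrist force passes 120 N, or if a joint passes its speed limit or range.

## Working session

There is one attempt and no reset: what is moved stays moved. The work goes in short steps, Python scripts to look and compute and a tool call to move; the robot and the scene stay as the last step left them, time stands still between calls to the robot, and variables do not carry over. Pictures are saved under pics/ and viewed, and the job is handed in when it is done.

Besides the shell and the picture viewer there is one more tool, called after "Call:" as name([rows], argument=value, ...), one row to a line, values as JSON. step_arm: Moves the arm, as the interface text tells. Its arguments: {"type":"object","properties":{"plan":{"type":"array"},"fingers":{"type":"number"}},"required":["plan"]}

```bash
ls; mkdir -p pics
python3 - <<'E'
from bench import telemetry, viewer, ticket, nets, ctrl
import cv2,numpy as np
print(ctrl.tip_reach)
for n in("top","side"):
    im=viewer.camera(n); cv2.imwrite(f"pics/{n}0.png",im[:,:,::-1]); print(n,viewer.get_calibration(n))
o=telemetry.get_obs(); print(o)
for t in("dock","cassette","strap","lever","lever_tip","bottle_a","saline"):
    for n in("top","side"):
        print(t,n,[(np.round(b["extent"]).tolist(),round(b["score"],2)) for b in nets.boxes_of(t,n)][:4])
E
```

```text
pics
0.008
top {'K': array([[380.04760316,   0.        , 323.54632122],
       [  0.        , 380.04760316, 198.90903408],
       [  0.        ,   0.        ,   1.        ]]), 'origin': array([ 0.25445615, -0.05062209,  1.43067676]), 'orientation': array([ 0.71152634,  0.07103673, -0.06375936, -0.69614568])}
side {'K': array([[381.14991265,   0.        , 314.26914458],
       [  0.        , 381.14991265, 194.70358272],
       [  0.        ,   0.        ,   1.        ]]), 'origin': array([0.2941842 , 0.66553666, 0.97141901]), 'orientation': array([-0.13699268, -0.05560821,  0.3444693 ,  0.92708232])}
{'time_s': 0.1, 'q': array([-1.45829890e+00,  1.81462800e-01,  1.60791690e+00,  1.33657791e-06,
        1.35380220e+00, -2.06288152e-01]), 'dq': array([-1.59367613e-03, -9.10201868e-04, -3.63654188e-03, -1.07755514e-05,
       -1.59107003e-03,  1.11241859e-03]), 'joint_efforts': array([ 5.78044364e-04, -4.45877123e+01, -3.52236307e+01, -3.05594831e-04,
        4.11580782e-03,  2.85843191e-05]), 'eef_pos': array([ 0.18018025, -0.54552587,  0.23847216]), 'eef_rot': array([-5.88044336e-04,  
[... 593 characters left out ...]
([376.0, 152.0, 400.0, 185.0], 0.77)]
strap top [([299.0, 143.0, 332.0, 203.0], 0.92)]
strap side [([251.0, 176.0, 313.0, 235.0], 0.67)]
lever top []
lever side [([254.0, 173.0, 275.0, 201.0], 0.76), ([253.0, 175.0, 310.0, 232.0], 0.21), ([284.0, 179.0, 294.0, 192.0], 0.15)]
lever_tip top [([318.0, 148.0, 332.0, 166.0], 0.7)]
lever_tip side [([256.0, 172.0, 271.0, 202.0], 0.75), ([344.0, 113.0, 360.0, 145.0], 0.49)]
bottle_a top [([289.0, 220.0, 297.0, 226.0], 0.48)]
bottle_a side [([343.0, 175.0, 348.0, 194.0], 0.63)]
saline top [([416.0, 200.0, 439.0, 217.0], 0.8), ([300.0, 142.0, 330.0, 203.0], 0.67)]
saline side [([346.0, 112.0, 360.0, 143.0], 0.94), ([251.0, 173.0, 314.0, 234.0], 0.55)]
```

Run:
```python
import cv2
a=cv2.imread("pics/top0.png"); cv2.imwrite("pics/topc.png",cv2.resize(a[120:250,240:400],None,fx=5,fy=5,interpolation=cv2.INTER_CUBIC)[:600])
cv2.imwrite("pics/topc.png",cv2.resize(a[125:245,250:410],None,fx=5,fy=5,interpolation=cv2.INTER_CUBIC))
b=cv2.imread("pics/side0.png"); cv2.imwrite("pics/sidec.png",cv2.resize(b[165:285,230:390],None,fx=5,fy=5,interpolation=cv2.INTER_CUBIC))
```

```text
(no output)
```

View pics/top0.png

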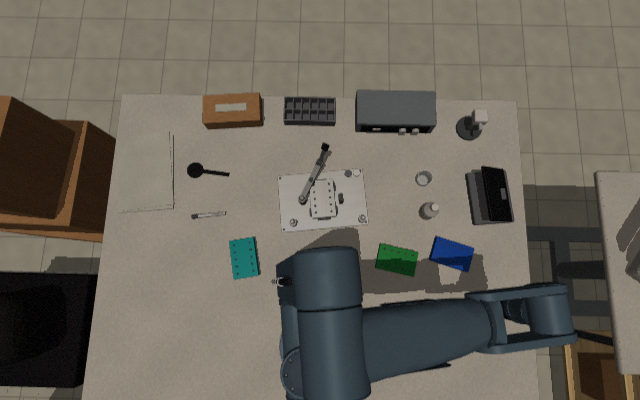

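View pics/side0.png

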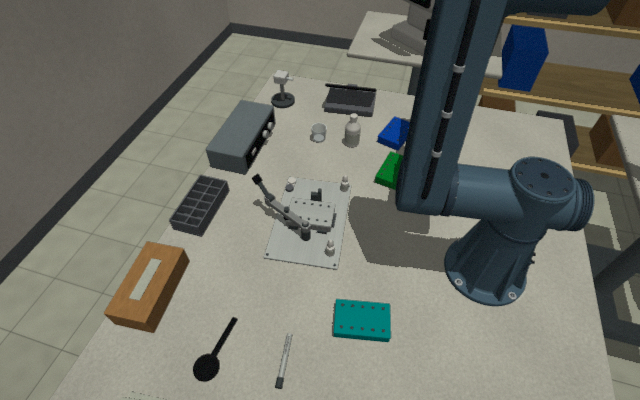

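View pics/topc.png

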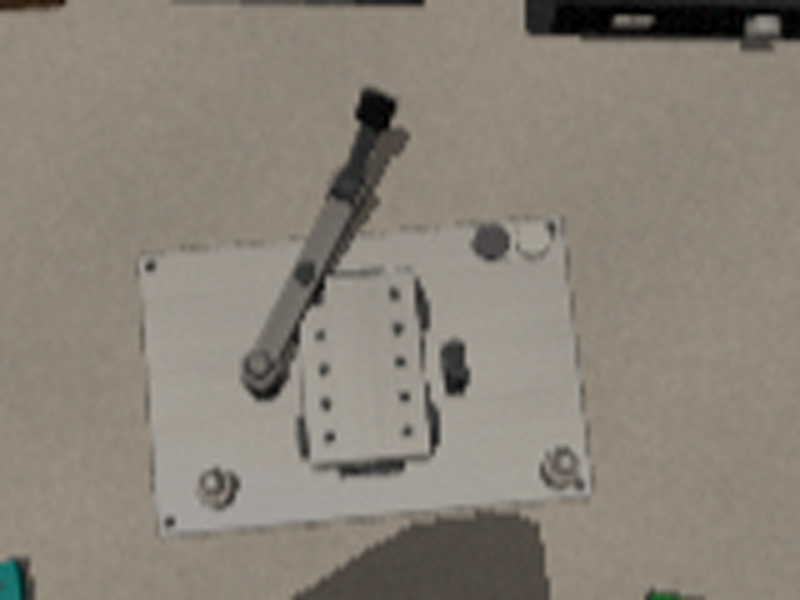

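View pics/sidec.png

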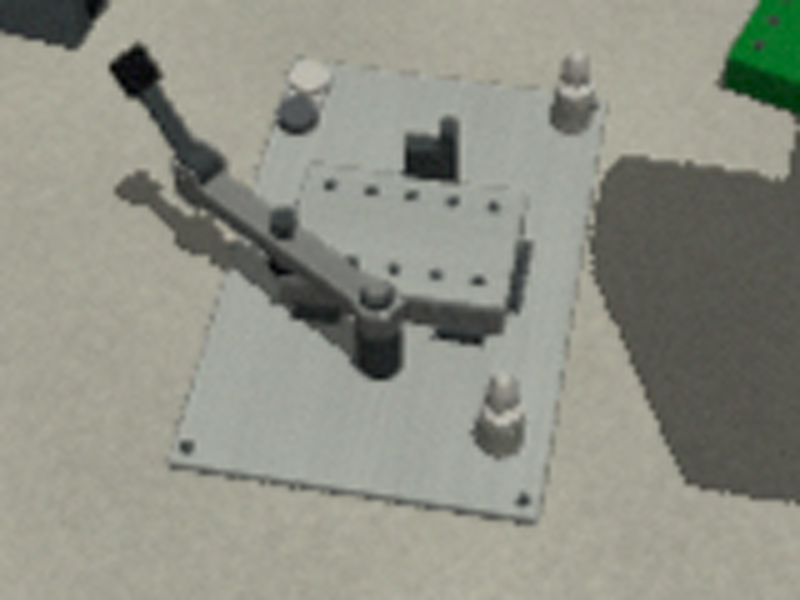

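The steel cassette is at top (323,198). Look-alikes are the turquoise box (245,258), the green box (397,260) and the blue box (452,254). In the top view the strap runs from its pivot at (302,198) to the black paddle at (325,146). Next I'll fit the dock pose, strap angle and lever angle to both views.

```bash
cat > h.py <<'E'
from bench import telemetry, viewer, ticket, nets, ctrl
import cv2,numpy as np
from scipy.spatial.transform import Rotation as R
from scipy.optimize import least_squares
def rot(q): return R.from_quat([q[1],q[2],q[3],q[0]])
def proj(n,P):
    c=viewer.get_calibration(n); p=rot(c["orientation"]).inv().apply(np.atleast_2d(P)-c["origin"])
    p=p*[1,-1,-1]; u=p@c["K"].T; return u[:,:2]/u[:,2:]
def dock2w(x,y,yaw,p): 
    p=np.atleast_2d(p).astype(float); c,s=np.cos(yaw),np.sin(yaw)
    return np.c_[x+c*p[:,0]-s*p[:,1],y+s*p[:,0]+c*p[:,1],p[:,2]]
def strapp(a,r,z): return [r*np.sin(a),.075-r*np.cos(a),z]
def tip(a,l,d=.083):
    e=np.pi/3-l; return strapp(a,.150+d*np.cos(e),.078+d*np.sin(e))
E
cat > fit.py <<'E'
from h import *
T=lambda l:np.array(l)/5+[250,125]-0.4
S=lambda l:np.array(l)/5+[230,165]-0.4
ot=T([(140,255),(562,217),(590,495),(163,533),(262,362),(376,108),(345,187)])
os_=S([(172,463),(537,520),(605,98),(285,57),(378,288),(135,70),(200,160)])
def model(v):
    x,y,yaw,a,l=v[:5]
    A=[(.11,.165,.01),(.11,-.165,.01),(-.11,-.165,.01),(-.11,.165,.01),(0,.075,.085),tip(a,l,.070),strapp(a,.15,.082)]
    B=[(.11,.165,.01),(-.11,.165,.01),(-.11,-.165,.01),(.11,-.165,.01),(0,.075,.085),tip(a,l,.070),strapp(a,.15,.082)]
    return np.vstack([proj("top",dock2w(x,y,yaw,A))-ot-v[5:7],proj("side",dock2w(x,y,yaw,B))-os_-v[7:9]])
def f(v): return np.r_[model(v).ravel(),v[5:]/1.0]
r=least_squares(f,[.5,0,0.1,1,0.1,0,0,0,0])
print(np.round(r.x,4),r.cost);print(np.round(model(r.x),1).tolist())
x,y,yaw,a,l=r.x[:5]
for nm,p in dict(piv=(0,.075,.064),stop=(-.006,-.068,.052),push=strapp(a,.105,.064),end=strapp(a,.15,.078),tip=tip(a,l)).items(): print(nm,np.round(dock2w(x,y,yaw,p)[0],4))
print(telemetry.get_obs()["time_s"])
E
python3 fit.py
```

```text
[ 0.5285 -0.0295  0.1205  1.0223  0.2023  0.3866 -0.1979  0.123   0.4173] 5.051363613155293
[[-0.6, -0.1], [-0.0, -0.8], [1.3, -0.1], [-0.9, 0.9], [-0.6, 0.3], [0.2, 0.1], [1.0, -0.5], [-1.1, -0.2], [0.6, -0.3], [0.1, -0.2], [1.1, 0.2], [-0.2, 0.1], [0.1, 0.4], [-0.6, 0.4]]
piv [0.5195 0.0449 0.064 ]
stop [ 0.5307 -0.0978  0.052 ]
push [0.615  0.0013 0.064 ]
end [ 0.656  -0.0173  0.078 ]
tip [ 0.7061 -0.0402  0.1401]
0.8
```

```bash
cat >> h.py <<'E'
D=(.5285,-.0295,.1205)
def rel(pw,yaw_tool=None):
    o=telemetry.get_obs(); q=rot(o["eef_rot"]); return np.round(q.inv().apply(np.array(pw)-o["eef_pos"]),4)
E
python3 - <<'E'
from h import *
o=telemetry.get_obs(); M=rot(o["eef_rot"]).as_matrix(); print(np.round(M,3))
tx=np.degrees(np.arctan2(M[1,0],M[0,0])); print("tool x heading",tx, "dock yaw",np.degrees(D[2]))
p=dock2w(*D,(.107,.0585,.24))[0]; print(p,rel(p))
E
```

```text
[[ 0.313 -0.95   0.   ]
 [-0.95  -0.313  0.   ]
 [-0.    -0.    -1.   ]]
tool x heading -71.73566444101453 dock yaw 6.90414143132642
[0.6276919  0.04143812 0.24      ] [-0.4176 -0.609  -0.0007]
```

Call:
step_arm([
  [[-0.14,-0.203,0],[0,0,11.4]],
  [[-0.14,-0.203,0],[0,0,11.4]],
  [[-0.14,-0.203,0],[0,0,11.4]],
  [[-0.14,-0.203,0],[0,0,11.4]],
  [[-0.14,-0.203,0],[0,0,11.4]],
], fingers=0)

```text
time_s: 1.3
eef_pos: [0.3301, -0.3477, 0.2395]
eef_rot: [-0.0, 0.748, -0.664, 0.0]
wrist_force: [0.3, -0.8, 0.6]
opening: 0.145
```

Run:
```python
from h import *
o=telemetry.get_obs(); M=rot(o["eef_rot"]).as_matrix(); print(o["eef_pos"],o["opening"],np.degrees(np.arctan2(M[1,0],M[0,0])),ctrl.tip_reach,o["q"],o["time_s"])
print(rel(dock2w(*D,(.107,.0585,.24))[0]))
```

```text
[ 0.33005137 -0.34767018  0.23948592] 0.14469252815687528 -83.14840708018188 0.008 [-1.05982357e+00 -3.83735429e-02  1.83989407e+00  2.44192261e-04
  1.33954806e+00  3.91333915e-01] 1.3
[-0.3508 -0.3419 -0.0005]
```

Call:
step_arm([
  [[-0.175,-0.171,0],[0,0,0]],
  [[-0.175,-0.171,0],[0,0,0]],
  [[-0.175,-0.171,0],[0,0,0]],
  [[-0.175,-0.171,0],[0,0,0]],
  [[-0.175,-0.171,0],[0,0,0]],
])

```text
time_s: 1.8
eef_pos: [0.4792, -0.1532, 0.2397]
eef_rot: [-0.0, 0.748, -0.663, 0.0]
wrist_force: [0.1, -0.7, 0.8]
opening: -0.0
```

Call:
step_arm([
  [[-0.175,-0.171,0],[0,0,0]],
  [[-0.175,-0.171,0],[0,0,0]],
  [[-0.175,-0.171,0],[0,0,0]],
  [[-0.175,-0.171,0],[0,0,0]],
  [[-0.175,-0.171,0],[0,0,0]],
])

```text
time_s: 2.3
eef_pos: [0.628, 0.0412, 0.2394]
eef_rot: [-0.0, 0.748, -0.663, 0.0]
wrist_force: [0.4, -0.9, 0.6]
opening: -0.0
```

Run:
```python
from h import *
o=telemetry.get_obs(); M=rot(o["eef_rot"]).as_matrix(); print(o["eef_pos"],o["opening"],np.degrees(np.arctan2(M[1,0],M[0,0])),o["time_s"])
print(rel(dock2w(*D,(.107,.0585,.066))[0]))
for n in("top","side"):
    im=viewer.camera(n); cv2.imwrite(f"pics/{n}1.png",im[:,:,::-1])
b=cv2.imread("pics/side1.png"); cv2.imwrite("pics/sidec1.png",cv2.resize(b[125:285,200:400],None,fx=4,fy=4,interpolation=cv2.INTER_CUBIC)[:600])
```

```text
[0.62799765 0.04120944 0.23935155] -0.00016145628692082337 -83.09070528717358 2.3
[-0.0003  0.0004  0.1734]
```

View pics/sidec1.png

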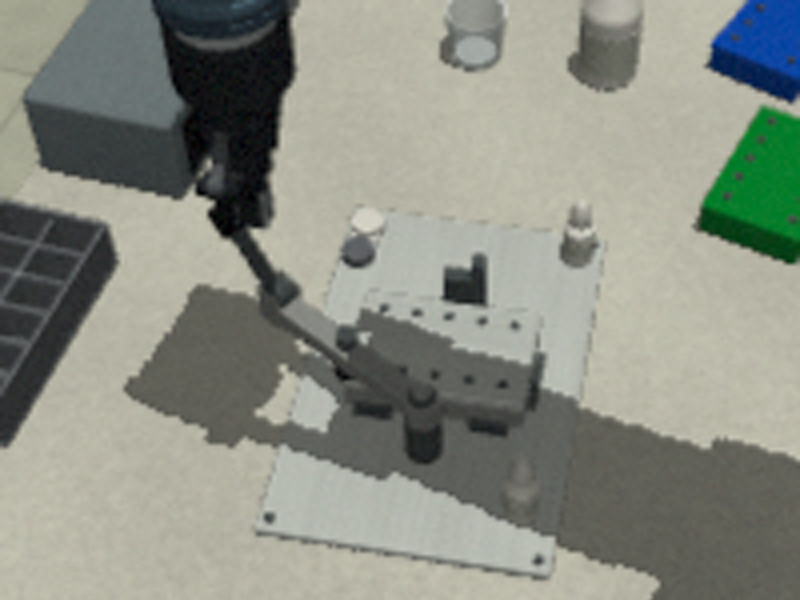

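View pics/top1.png

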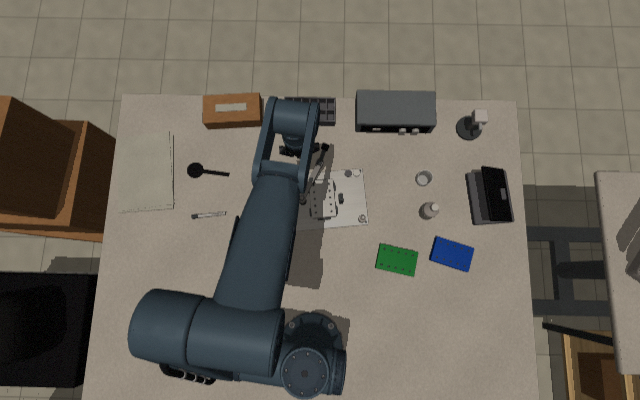

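Call:
step_arm([
  [[0,0,0.04],[0,0,0]],
  [[0,0,0.08],[0,0,0]],
  [[0,0,0.12],[0,0,0]],
  [[0,0,0.15],[0,0,0]],
  [[0,0,0.173],[0,0,0]],
])

```text
time_s: 2.9
eef_pos: [0.6253, 0.0385, 0.0637]
eef_rot: [0.001, 0.748, -0.664, -0.001]
wrist_force: [0.3, -0.5, -0.4]
opening: 0.002
```

Run:
```python
from h import *
im=viewer.camera("side"); cv2.imwrite("pics/s2.png",cv2.resize(im[145:265,220:380,::-1],None,fx=5,fy=5,interpolation=cv2.INTER_CUBIC))
o=telemetry.get_obs(); print(o["eef_pos"],o["wrist_force"]); print((proj("side",o["eef_pos"]-[0,0,.008])[0]-[220,145])*5)
# waypoints
hx,hy=.011,.0145
cur=np.array([.107,.0585])
for a in [1.02,.9,.75,.6,.45,.3,.15,0,-.03]:
    n=np.array([np.cos(a),np.sin(a)]); s=.010+hx*abs(n[0])+hy*abs(n[1])
    p=np.array(strapp(a,.103,0)[:2])+n*s
    print(a,np.round(p,4),"tool shift from here",np.round([-(p-cur)[1],-(p-cur)[0]],3))
```

```text
[0.62303664 0.03865487 0.06019303] [-2.3072786  -0.37176281 -2.96051618]
[267.38287408 373.67746973]
1.02 [0.1025 0.045 ] tool shift from here [0.013 0.005]
0.9 [0.0982 0.0331] tool shift from here [0.025 0.009]
0.75 [0.0906 0.0187] tool shift from here [0.04  0.016]
0.6 [0.0807 0.0054] tool shift from here [0.053 0.026]
0.45 [ 0.0684 -0.0063] tool shift from here [0.065 0.039]
0.3 [ 0.0541 -0.0161] tool shift from here [0.075 0.053]
0.15 [ 0.0382 -0.0234] tool shift from here [0.082 0.069]
0 [ 0.021 -0.028] tool shift from here [0.086 0.086]
-0.03 [ 0.0183 -0.0286] tool shift from here [0.087 0.089]
```

View pics/s2.png

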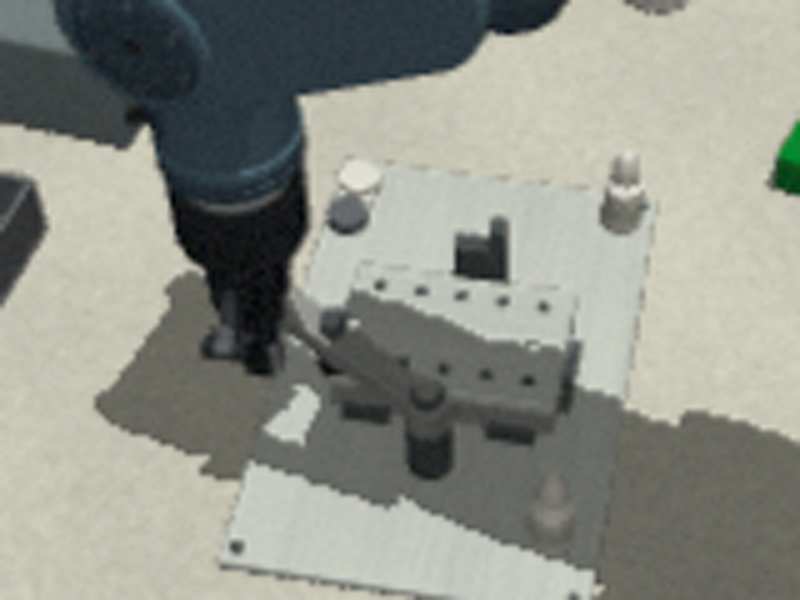

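Call:
step_arm([
  [[0,0,-0.002],[0,0,0]],
  [[0,0,-0.002],[0,0,0]],
])

```text
time_s: 3.15
eef_pos: [0.628, 0.0385, 0.0701]
eef_rot: [-0.001, 0.748, -0.664, 0.001]
wrist_force: [-0.4, -0.1, 0.6]
opening: -0.003
```

Run:
```python
from h import *
o=telemetry.get_obs(); print(o["eef_pos"],o["wrist_force"],o["dq"].round(3),o["q"]); M=rot(o["eef_rot"]).as_matrix();print(M.round(4)); print(rel(dock2w(*D,(.107,.0585,.066))[0]))
```

```text
[0.62799165 0.03847016 0.07013719] [-0.39262869 -0.07735956  0.63252468] [ 0.002 -0.018 -0.011  0.    -0.007  0.001] [-1.27134257e-01  4.87106903e-01  1.57858252e+00 -5.84615286e-05
  1.07341390e+00  1.32411125e+00]
[[ 1.193e-01 -9.929e-01  2.500e-03]
 [-9.929e-01 -1.193e-01 -4.000e-04]
 [ 7.000e-04 -2.400e-03 -1.000e+00]]
[-0.003  -0.      0.0041]
```

Call:
step_arm([
  [[0.006,0.003,0.003],[0,0,0]],
  [[0.012,0.006,0.003],[0,0,0]],
  [[0.022,0.009,0.003],[0,0,0]],
  [[0.03,0.013,0.003],[0,0,0]],
  [[0.037,0.016,0.003],[0,0,0]],
])

```text
time_s: 3.65
eef_pos: [0.6151, -0.0006, 0.0655]
eef_rot: [-0.0, 0.748, -0.664, -0.0]
wrist_force: [0.3, 3.4, 0.0]
opening: 0.002
```

Run:
```python
from h import *
o=telemetry.get_obs(); print(o["eef_pos"],o["wrist_force"]);print(rel(dock2w(*D,(.107,.0585,.066))[0]))
im=viewer.camera("side"); cv2.imwrite("pics/s3.png",cv2.resize(im[145:265,220:380,::-1],None,fx=5,fy=5,interpolation=cv2.INTER_CUBIC))
```

```text
[ 6.15061158e-01 -5.70848790e-04  6.54798221e-02] [0.26297353 3.42722511 0.01941584]
[-0.0402 -0.0175 -0.0005]
```

View pics/s3.png

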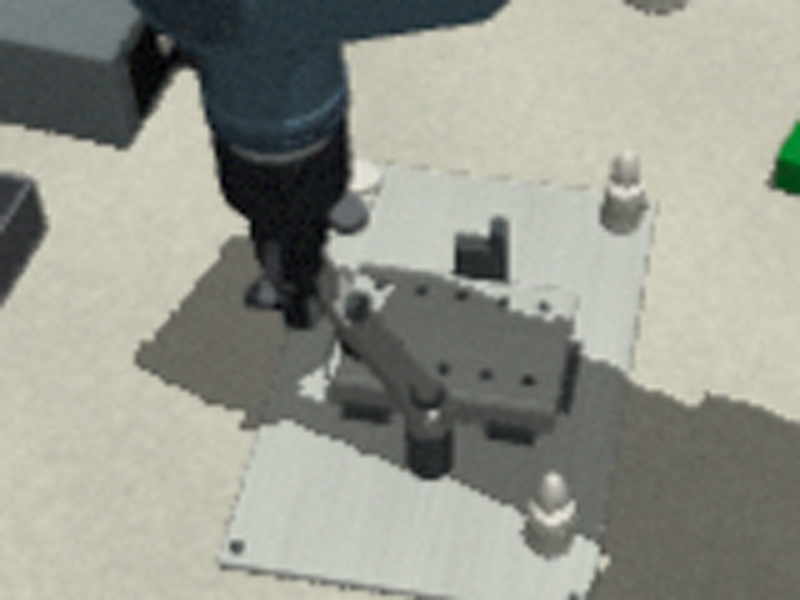

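The strap is turning with about 3.4 N of push, so I'll continue along the arc.

Call:
step_arm([
  [[0.007,0.004,0],[0,0,0]],
  [[0.014,0.009,0],[0,0,0]],
  [[0.02,0.015,0],[0,0,0]],
  [[0.026,0.022,0],[0,0,0]],
  [[0.031,0.029,0],[0,0,0]],
])

```text
time_s: 4.2
eef_pos: [0.5898, -0.0346, 0.0653]
eef_rot: [-0.0, 0.748, -0.664, 0.0]
wrist_force: [0.1, 2.1, 0.2]
opening: 0.001
```

Call:
step_arm([
  [[0.005,0.007,0],[0,0,0]],
  [[0.008,0.014,0],[0,0,0]],
  [[0.011,0.021,0],[0,0,0]],
  [[0.013,0.027,0],[0,0,0]],
])

```text
time_s: 4.6
eef_pos: [0.5645, -0.0505, 0.0654]
eef_rot: [-0.0, 0.748, -0.664, 0.0]
wrist_force: [1.6, 2.6, -0.6]
opening: 0.002
```

Run:
```python
from h import *
o=telemetry.get_obs(); print(o["eef_pos"],o["wrist_force"]);print(rel(dock2w(*D,(.021,-.028,.066))[0]))
im=viewer.camera("side"); cv2.imwrite("pics/s4.png",cv2.resize(im[145:265,220:380,::-1],None,fx=5,fy=5,interpolation=cv2.INTER_CUBIC))
```

```text
[ 0.5645473  -0.05048085  0.0653805 ] [ 1.63992861  2.5816128  -0.6058328 ]
[ 0.0028  0.0123 -0.0006]
```

View pics/s4.png

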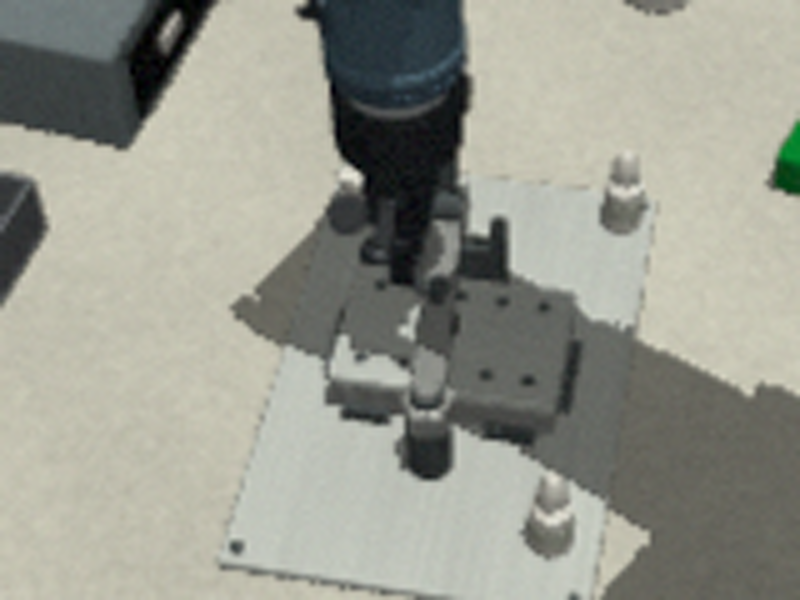

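Almost home: the strap is near the saddle, with about 12 mm left. I'll push slowly until the stop gives a rise in force.

Call:
step_arm([
  [[0.002,0.004,0],[0,0,0]],
  [[0.003,0.007,0],[0,0,0]],
  [[0.003,0.01,0],[0,0,0]],
])

```text
time_s: 4.95
eef_pos: [0.5557, -0.0547, 0.0655]
eef_rot: [-0.0, 0.748, -0.663, 0.001]
wrist_force: [2.0, -0.5, -1.3]
opening: -0.001
```

Call:
step_arm([
  [[0,0.002,0],[0,0,0]],
  [[0,0.003,0],[0,0,0]],
])

```text
time_s: 5.15
eef_pos: [0.5527, -0.0551, 0.0655]
eef_rot: [0.0, 0.748, -0.663, 0.001]
wrist_force: [2.4, -1.7, -0.8]
opening: -0.002
```

Call:
step_arm([
  [[0,0.001,0],[0,0,0]],
  [[0,0.002,0],[0,0,0]],
])

```text
time_s: 5.35
eef_pos: [0.5525, -0.0551, 0.0657]
eef_rot: [-0.001, 0.748, -0.664, 0.002]
wrist_force: [11.8, 0.9, -7.1]
opening: 0.001
```

Call:
step_arm([
  [[0,0.001,0],[0,0,0]],
  [[0,0.002,0],[0,0,0]],
])

```text
time_s: 5.55
eef_pos: [0.5524, -0.0552, 0.0658]
eef_rot: [-0.003, 0.748, -0.664, 0.004]
wrist_force: [20.0, 3.1, -14.1]
opening: 0.001
```

It hit a hard stop at 20 N, within 1 mm of the predicted home position. Next I back off and rise.

Call:
step_arm([
  [[0,-0.012,0],[0,0,0]],
  [[0,-0.035,0],[0,0,0]],
  [[0,-0.035,-0.04],[0,0,0]],
  [[0,-0.035,-0.08],[0,0,0]],
  [[0,-0.035,-0.12],[0,0,0]],
])

```text
time_s: 6.05
eef_pos: [0.5822, -0.0505, 0.1854]
eef_rot: [0.001, 0.748, -0.663, -0.002]
wrist_force: [1.4, 0.3, 0.2]
opening: -0.0
```

Call:
step_arm([
  [[0,-0.04,-0.01],[0,0,0]],
  [[0,-0.08,-0.01],[0,0,0]],
  [[0,-0.12,-0.01],[0,0,0]],
  [[0,-0.12,-0.01],[0,0,0]],
])

```text
time_s: 6.45
eef_pos: [0.7047, -0.0358, 0.1931]
eef_rot: [0.0, 0.748, -0.663, -0.001]
wrist_force: [-0.8, -0.5, -0.8]
opening: -0.004
```

Run:
```python
from h import *
o=telemetry.get_obs(); print(o["eef_pos"],o["wrist_force"]);print(rel(dock2w(*D,(0,-.115,.17))[0]))
im=viewer.camera("side"); cv2.imwrite("pics/s5.png",cv2.resize(im[145:265,220:380,::-1],None,fx=5,fy=5,interpolation=cv2.INTER_CUBIC))
im=viewer.camera("top"); cv2.imwrite("pics/t5.png",cv2.resize(im[125:245,250:410,::-1],None,fx=5,fy=5,interpolation=cv2.INTER_CUBIC))
for nm,p in dict(end=strapp(0,.15,.088),pad=strapp(0,.15,.088),tip=tip(0,.2)).items():
    w=dock2w(*D,p); print(nm,(proj("side",w)[0]-[220,145])*5,(proj("top",w)[0]-[250,125])*5)
```

```text
[ 0.70471812 -0.03582518  0.1930536 ] [-0.83059035 -0.4832632  -0.79060105]
[0.0875 0.1742 0.0232]
end [471.2704627  196.29009732] [465.70096225 339.29960221]
pad [471.2704627  196.29009732] [465.70096225 339.29960221]
tip [485.93924975  75.99679138] [547.54086454 316.16924897]
```

View pics/s5.png

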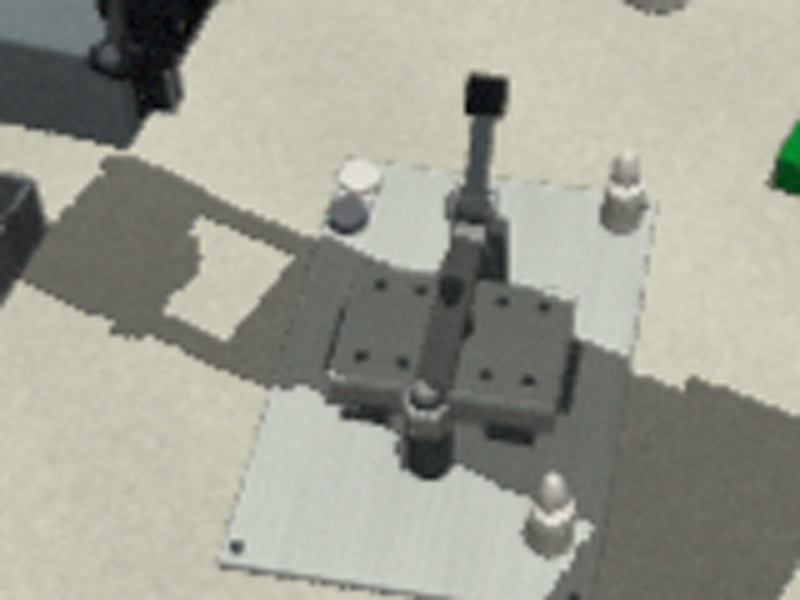

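View pics/t5.png

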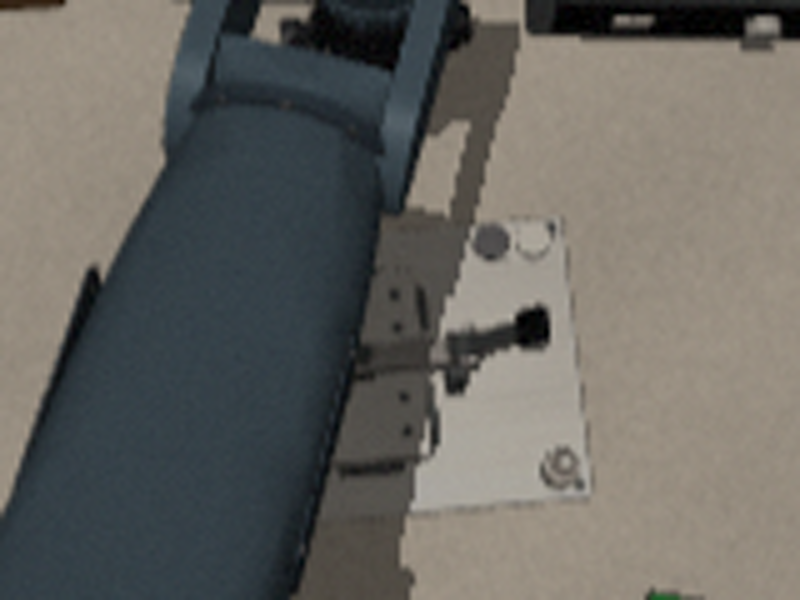

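The strap is home against the stop upright. In the side crop the lever stands up at (485,95), and nothing else has moved. Next I go above the press point.

Call:
step_arm([
  [[0.02,0.035,0],[0,0,0]],
  [[0.04,0.075,0],[0,0,0]],
  [[0.06,0.115,0],[0,0,0]],
  [[0.08,0.155,0],[0,0,0]],
  [[0.087,0.174,0.005],[0,0,0]],
])

```text
time_s: 7.05
eef_pos: [0.5363, -0.1451, 0.1909]
eef_rot: [0.001, 0.748, -0.664, -0.0]
wrist_force: [0.0, 0.4, 0.4]
opening: 0.0
```

Call:
step_arm([
  [[0,0,0.005],[0,0,0]],
  [[0,0,0.01],[0,0,0]],
])

```text
time_s: 7.25
eef_pos: [0.5395, -0.1437, 0.1806]
eef_rot: [-0.0, 0.748, -0.664, 0.0]
wrist_force: [0.8, 0.1, 0.5]
opening: -0.001
```

Run:
```python
from h import *
o=telemetry.get_obs(); print(o["eef_pos"],o["wrist_force"]);print(rel(dock2w(*D,(0,-.115,.091))[0]))
im=viewer.camera("side"); cv2.imwrite("pics/s6.png",cv2.resize(im[145:265,220:380,::-1],None,fx=5,fy=5,interpolation=cv2.INTER_CUBIC))
```

```text
[ 0.53951446 -0.14369852  0.18061192] [0.77664329 0.05555588 0.53936533]
[ 0.0003 -0.0027  0.0896]
```

View pics/s6.png

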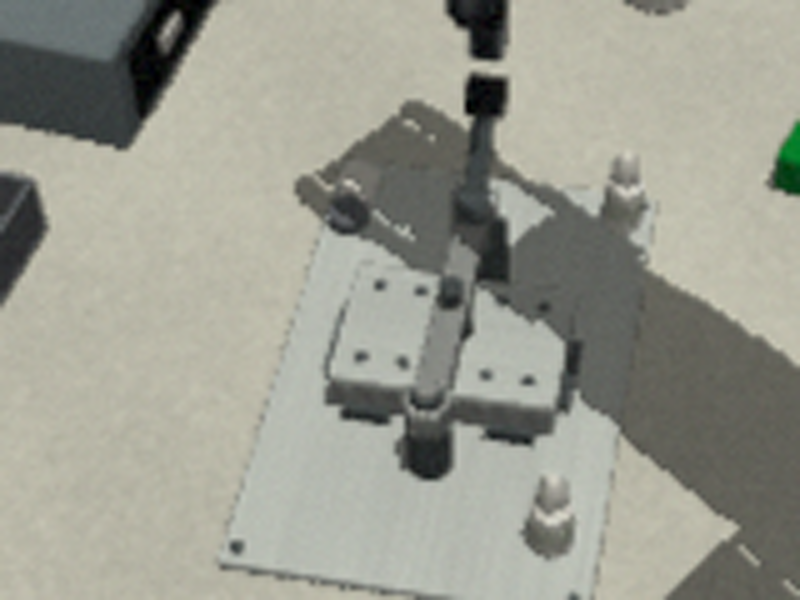

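The closed fingers are centred above the paddle (crop x≈487 for both). I press straight down in small rows.

Call:
step_arm([
  [[0,-0.002,0.01],[0,0,0]],
  [[0,-0.002,0.02],[0,0,0]],
  [[0,-0.002,0.03],[0,0,0]],
  [[0,-0.002,0.038],[0,0,0]],
])

```text
time_s: 7.7
eef_pos: [0.5421, -0.143, 0.141]
eef_rot: [0.0, 0.748, -0.663, -0.001]
wrist_force: [0.5, -0.4, 4.3]
opening: -0.001
```

Call:
step_arm([
  [[0,0,0.01],[0,0,0]],
  [[0,0,0.02],[0,0,0]],
  [[0,0,0.03],[0,0,0]],
  [[0,0,0.04],[0,0,0]],
])

```text
time_s: 8.1
eef_pos: [0.5427, -0.1443, 0.1021]
eef_rot: [0.0, 0.748, -0.663, 0.001]
wrist_force: [0.2, -2.0, 6.1]
opening: -0.005
```

Run:
```python
from h import *
o=telemetry.get_obs(); print(o["eef_pos"],o["wrist_force"]);print(rel(dock2w(*D,(0,-.115,.091))[0]))
im=viewer.camera("side"); cv2.imwrite("pics/s7.png",cv2.resize(im[145:265,220:380,::-1],None,fx=5,fy=5,interpolation=cv2.INTER_CUBIC))
```

```text
[ 0.54265288 -0.1442736   0.1021439 ] [ 0.15927474 -2.03891704  6.08094693]
[-0.0007  0.0003  0.0111]
```

View pics/s7.png

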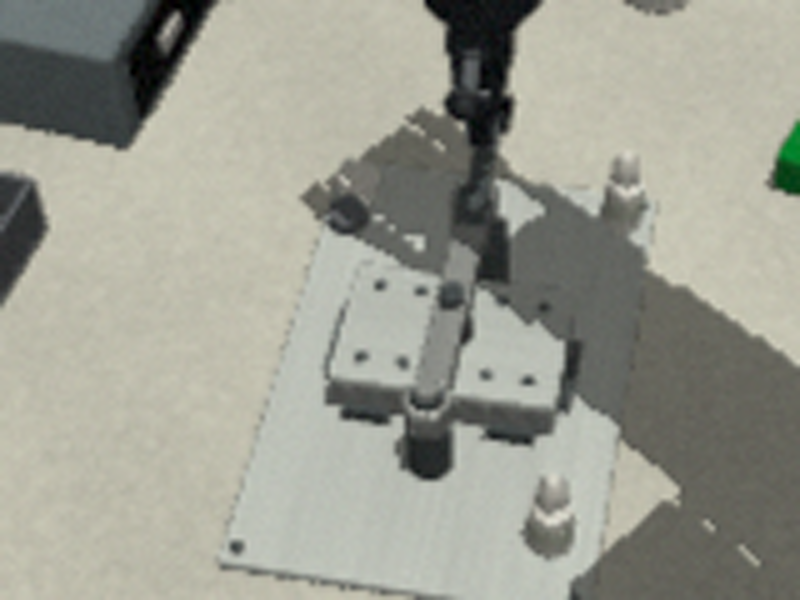

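The lever is going down as expected, with 11 mm left.

Call:
step_arm([
  [[0,0,0.004],[0,0,0]],
  [[0,0,0.007],[0,0,0]],
  [[0,0,0.01],[0,0,0]],
])

```text
time_s: 8.45
eef_pos: [0.5425, -0.1448, 0.0928]
eef_rot: [0.001, 0.748, -0.664, 0.001]
wrist_force: [-1.3, -4.2, 7.3]
opening: 0.0
```

Call:
step_arm([
  [[0,0,0.002],[0,0,0]],
  [[0,0,0.002],[0,0,0]],
])

```text
time_s: 8.65
eef_pos: [0.5425, -0.1448, 0.0906]
eef_rot: [0.0, 0.748, -0.664, 0.001]
wrist_force: [0.5, -3.5, 4.2]
opening: 0.002
```

Call:
step_arm([
  [[0,0,0.001],[0,0,0]],
  [[0,0,0.002],[0,0,0]],
])

```text
time_s: 8.85
eef_pos: [0.5428, -0.1447, 0.0897]
eef_rot: [0.0, 0.748, -0.664, 0.001]
wrist_force: [-3.6, -2.0, 16.8]
opening: -0.0
```

Call:
step_arm([
  [[0,0,0.001],[0,0,0]],
  [[0,0,0.001],[0,0,0]],
])

```text
time_s: 9.05
eef_pos: [0.5435, -0.1447, 0.0897]
eef_rot: [-0.0, 0.748, -0.663, 0.002]
wrist_force: [-2.6, -1.2, 16.4]
opening: 0.0
```

Call:
step_arm([
  [[0,0,0.001],[0,0,0]],
  [[0,0,0.002],[0,0,0]],
])

```text
time_s: 9.25
eef_pos: [0.5447, -0.1447, 0.0893]
eef_rot: [-0.001, 0.748, -0.663, 0.003]
wrist_force: [-4.3, 2.5, 31.5]
opening: -0.0
```

The hard end is confirmed: the tip is at z≈0.0815 and the force has risen to 31 N. Next I rise and retreat well clear.

Call:
step_arm([
  [[0,0,-0.01],[0,0,0]],
  [[0,0,-0.04],[0,0,0]],
  [[0,0,-0.08],[0,0,0]],
  [[0,0,-0.12],[0,0,0]],
  [[0,0,-0.15],[0,0,0]],
])

```text
time_s: 9.75
eef_pos: [0.542, -0.1432, 0.2371]
eef_rot: [-0.0, 0.748, -0.663, 0.0]
wrist_force: [-0.4, 0.1, -0.1]
opening: -0.001
```

Call:
step_arm([
  [[0.03,0.02,0],[0,0,0]],
  [[0.07,0.04,0],[0,0,0]],
  [[0.11,0.06,0],[0,0,0]],
  [[0.15,0.08,0],[0,0,0]],
  [[0.19,0.09,0],[0,0,0]],
])

```text
time_s: 10.25
eef_pos: [0.4737, -0.3437, 0.2344]
eef_rot: [-0.0, 0.748, -0.664, -0.001]
wrist_force: [0.1, -0.7, -0.5]
opening: -0.001
```

Call:
step_arm([
  [[0.02,0,0],[0,0,0]],
  [[0.03,0,0],[0,0,0]],
  [[0.03,0,0],[0,0,0]],
])

```text
time_s: 10.55
eef_pos: [0.4786, -0.373, 0.2343]
eef_rot: [-0.0, 0.748, -0.664, -0.001]
wrist_force: [-0.5, 1.2, -0.7]
opening: 0.005
```

Run:
```python
from h import *
o=telemetry.get_obs(); print(o["eef_pos"],o["wrist_force"],o["dq"].round(3))
im=viewer.camera("side"); cv2.imwrite("pics/s8.png",cv2.resize(im[145:265,220:380,::-1],None,fx=5,fy=5,interpolation=cv2.INTER_CUBIC));cv2.imwrite("pics/s8f.png",im[:,:,::-1])
im=viewer.camera("top"); cv2.imwrite("pics/t8.png",cv2.resize(im[125:245,250:410,::-1],None,fx=5,fy=5,interpolation=cv2.INTER_CUBIC))
for l in (1.05,.9):
    w=dock2w(*D,tip(0,l)); print(l,(proj("side",w)[0]-[220,145])*5,(proj("top",w)[0]-[250,125])*5)
```

```text
[ 0.47863838 -0.37295218  0.23425763] [-0.46037469  1.23154013 -0.67553905] [ 0.031 -0.024  0.028  0.008  0.006  0.009]
1.05 [493.4582513  115.13456326] [578.60295311 331.08654414]
0.9 [493.22917747 102.69564051] [579.10005362 327.59856569]
```

View pics/s8.png

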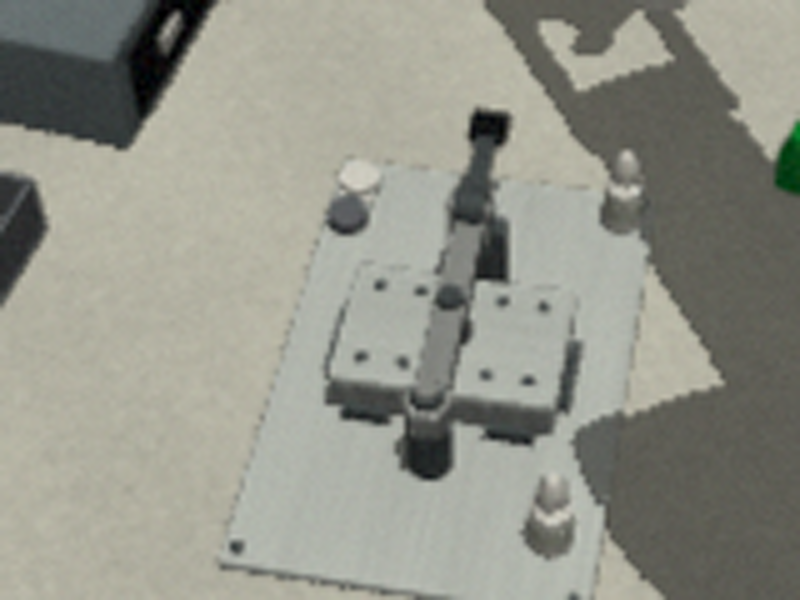

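View pics/t8.png

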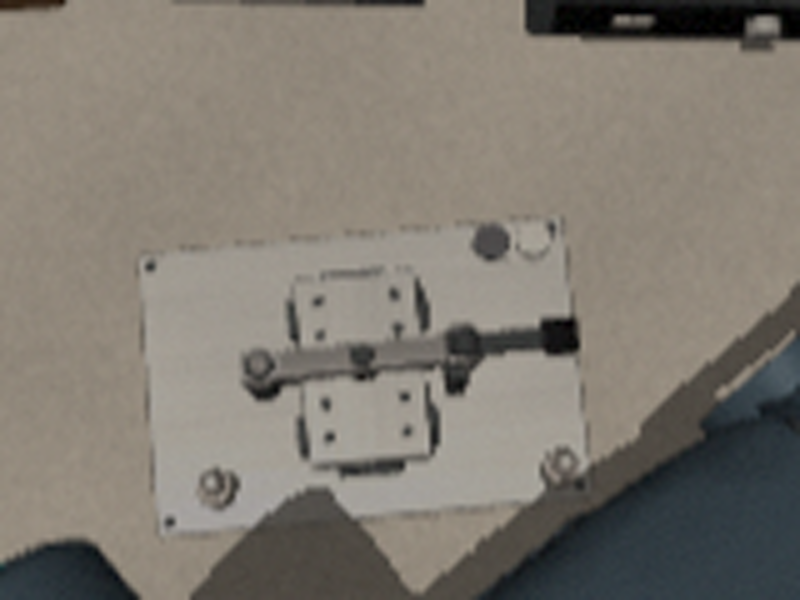

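View pics/s8f.png

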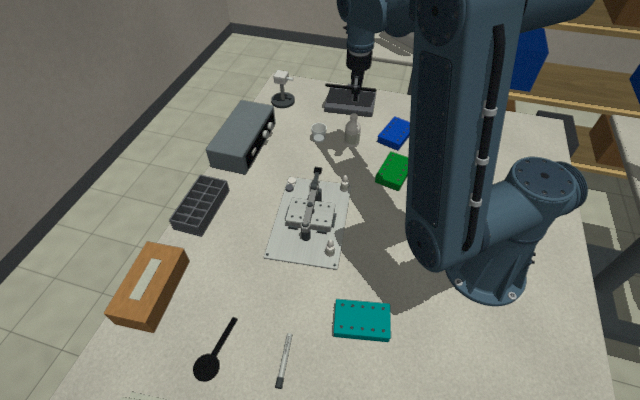

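The lever lies level, with its far end at side crop (490,112) against a predicted (493,115). The strap is square over the lid and nothing else has moved. The gripper is about 0.1 m above the tallest object.

Call:
step_arm([
  [[0,0,0],[0,0,0]],
  [[0,0,0],[0,0,0]],
])

```text
time_s: 10.85
eef_pos: [0.4794, -0.3714, 0.2354]
eef_rot: [-0.0, 0.749, -0.663, -0.0]
wrist_force: [-0.6, -0.8, -0.1]
opening: 0.001
```

Run:
```python
from h import *
print(ticket.hand_in())
```

```text
the job is handed in; nothing more can be done
None
```

The cassette is secured. I pushed the strap home with the side of the closed fingers until it met its stop, then pressed the cam lever straight down to its hard end. I handed the job in at about 10.9 s.

- **Strap:** it stopped hard at about 20 N in x (about 25 N in all), within 1 mm of where the fitted dock pose put home. The last pictures show it square over the lid.
- **Lever:** it stopped with the fingertips about 81.5 mm above the table, where the lever's top face should lie at 82 to 83 mm. I pressed up to 31.5 N to be sure. In the last side view its outer end is within 1 pixel of the fully-down position.
- **Surroundings:** the cassette, bottles, lens case and the small things I could see look unmoved. The gripper finished above and clear of everything, with wrist force near zero.
- **Not measured:** the pad's clamping force can't be read, so I infer it from the lever being fully down.

The arm overshot its commanded pose by about 5 mm after the fast descent beside the strap; it touched nothing and settled. No check failed.

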